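# Set a roller at the start bar of the roll-test incline

## Task

The black plastic roller has to be set ready for a roll test: with the fingertips against its downhill side, push it slowly from the level run-out board up the incline until it lies square and fully home against the start bar at the top. Keep the fingertips behind it the whole way so that it never runs away back down the slope; do not grip or lift it, and leave the other things on the bench alone. Finish holding it there: the program ends with the fingertips still keeping the roller against the start bar, pressing lightly.

Things in the scene. Friction and masses are not known exactly. Their poses are not given: they have to be found in the camera images.
- roller: the roller to push: smooth black plastic cylinder lying on its side, diameter 60 mm, 120 mm long, with a 10 mm axle stub 8 mm out of each end; 0.3 to 0.6 kg, rolls freely. Origin at its centre, on its axis; own y = roller axis (x and z turn as it rolls). It starts on the level board, across it (up to 0.15 rad askew), its axis 35 to 75 mm downhill of the slope's foot
- incline: fixed base of the roll-test incline: plywood board 490 x 280 x 18 mm on the bench. Origin on the bench under its centre line; x points uphill (level), z up. Board x = -255 to 235 mm; its level top is bare from x = -240 to the slope's foot at x = -50; a rubber strip 10 mm high edges its downhill end. Posts 20 mm square at x = 165, y = -109 and 109, 80 mm high
- deck: the grey sloping deck fixed on the board, 250 x 156 mm, rising at 8 degrees. Origin on its surface at the slope's foot, on the centre line, level with the board's top (incline x = -50, z = 18 mm); x up along the slope, z square to the deck. Side rails with inner faces at y = -78 and 78 mm stand 12 mm above the deck from x = 62 to 247 mm
- start_bar: the stop at the top of the deck: upright aluminium bar across it, 196 mm wide, 42 mm high, with a rubber strip on its downhill face 20 to 40 mm above the deck. Axes as the deck's; origin on the deck's surface, in the plane of the rubber face, on the centre line (deck x = 235 mm). Roller home: its axis 30 mm downhill of this face, 30 mm above the deck
- loose_bearing: bystander: steel ball bearing lying flat on the board's edge beside the run-out, diameter 29 mm, 10 mm high; origin under its centre
- spacer: bystander: aluminium spacer tube standing on the board's edge near the foot of the slope, diameter 25 mm, 38 mm high; origin under its centre
- circlip_pliers: bystander: circlip pliers lying on the bench downhill of the incline, about 175 mm long, 16 mm high; origin near the middle, on the bench
- drive_wheel: bystander: black drive wheel with an orange hub lying flat beside the slope, diameter 100 mm, 38 mm high; origin under its centre
- screw_bin: bystander: open yellow bin with screws beside the board, 100 x 140 x 65 mm high; origin under its centre
- hex_driver: bystander: driver with a black handle lying beyond the top of the incline, 190 mm long; origin on the bench under it
- shaft_collar: bystander: steel shaft collar (ring) lying flat on the board's edge beside the slope, outer diameter 28 mm, 12 mm high; origin under its centre

How it is judged:
By the outcome, as a careful person would: the job done as asked, in the order asked, and still so for the second after the job is handed in, while the arm keeps its last pose, push and grip.
It also fails if it takes over 35 s, if anything falls off the work surface, if the arm or the gripper's body presses on something with over 40 N, if the wrist force passes 120 N, or if a joint passes its speed limit or range.

## Robot

A 6-joint arm with a two-finger parallel gripper is mounted at the origin on the work surface. World frame = base frame: x ahead of the robot, y to its left, z up, the work surface at z = 0. Lengths are in m, angles in rad, forces in N, time in s.
With the tool pointing down it reaches from about 0.3 to 0.75 m from the base axis. Payload 8.5 kg.
Tool frame: the origin (TCP) lies between the finger pads; the fingertips stand 25 mm ahead of it and the grasp point (between the pads) lies 6 mm ahead of it; z points along the fingers, y is the line along which they close (so a half turn about z gives the same grasp; the last joint's range is limited). The gripper opens to 85 mm and grips with 20 to 120 N. Pads are 22 mm wide; open, the fingers measure 114 mm over their backs; the gripper's body (76 mm by 85 mm) begins 54 mm behind the grasp point. The pads swing forward as they close: fully open they stand 13 mm farther back than shut.
Start: joints at [0.887, 0.381, 1.297, -0, 1.464, -0.215], TCP at [0.248, 0.491, 0.256] pointing down, gripper open.
Joint ranges: [-3.11, 3.11], [-0.89, 2.33], [0.22, 2.48], [-1.42, 4.56], [0.17, 2.85], [-2.88, 2.88]. Speed limits (rad/s): [2.39, 2.39, 3.14, 3.14, 3.14, 3.14].

## Interface

Orientations are given as a unit quaternion [w, x, y, z].
In Python, from bench import bot, viewer, spotter gives the robot as it stands.
- The arm moves only by the tool arm_command, never from a script. Its argument "plan" is a list of rows, each an object of numbers: "dx", "dy", "dz": the shift along the tool's x, y, z in units of 0.1 m (1.0 is 0.1 m); "twist": the turn about the tool's z in units of pi rad (1.0 is pi rad). A call has 1 to 10 rows; each row shifts and turns the commanded pose from where the row before left it, along the tool's axes as they then stand; what a row does not reach is not made up. A row lasts 1/8 s, in which the tool goes at most 62.5 mm and 10.7 degrees, less where a joint would pass 70% of its speed; a pose out of reach is approached as far as the arm can. A call with a number of a shift or a turn outside -1 to 1 is refused whole. A call with a gripper value outside its range is refused whole. "grip" is the closure, from 0 (fully open) to 1 (shut), set as the call begins (left out, the last holds). The fingers move at their own pace and stop on an object; the grip force is fixed at half the most. Time passes only in rows, so rows that do not move let the fingers close. It gives the time, the measured TCP pose, the force, the opening and the grip force at its end, in the units of the state.
- bot.read_state(): the state, without advancing time (a new reading comes with each control period).
- viewer.get_image(name): name is "scene" or "top" or "wrist"; returns the picture (400x640x3 uint8, red, green, blue); there is no depth.
- viewer.calibration(name): a dict with "vfov" (degrees; the focal length in pixels is half the picture's height over the tangent of half this angle, whatever the lens; pixels are square), "cx", "cy" (the principal point, pixels), "dist" ([k1, k2, p1, p2, k3] as OpenCV has them; the pictures are not rectified), "rvec" (rotation vector, rad) and "tvec" (3), from world to camera coordinates, as OpenCV has them. Camera axes: x right, y down, z forward; pixel columns grow to the right and rows downward; lengths in m; the calibration is good to about 2 mm. A picture is of the moment at which its call begins: read the wrist's pose just before it. calibration takes no time and is no camera call; for the wrist camera it gives the pose at the moment of the call.
- bot.finish_job(): hands the job in; it is judged then, once.
Trained networks look in the newest picture that a camera, given by its name, has taken for a name from the list of things; names that differ only in an ending like _2 or _b are one class to them, and where a whole thing is asked for, a point or a joint stands for the part that bears it (a point fixed in the world has none). Each returns a list of dicts, best first, with "conf" (0 to 1); they miss things now and then, are a little off and sometimes report something else, mostly with a low value. They report only what shows in the picture. A call takes as long as a camera call.
- spotter.find_in(name, camera): "rect" ([left, top, right, bottom] as shares, 0 to 1, of the picture: columns of its width, rows of its height, round what is visible of it).
- spotter.cut_out(name, camera): "mask" (400x640 bool, what is visible of it) and "rect" ([left, top, right, bottom] as shares, 0 to 1, of the picture: columns of its width, rows of its height, round what is visible of it).
The state is a dict: "time": time; "joint_positions": joint angles; "joint_vel": joint speeds; "effort": joint torques, N m; "ee_pos": TCP position; "tcp_rot": TCP orientation; "force": force on the tool from outside, world axes, zero at the start; "torque": the same for the moment, N m; "opening": finger opening in m; "gripper_force": force on a finger pad.
Only numpy, scipy, OpenCV 4.12 (cv2) and the standard library are available. Lean on these libraries where they do the work, as an engineer would, in place of code of your own. Each camera call takes 0.05 s, during which the arm holds its last target. There are 200 camera calls.

## Working session

There is one attempt and no reset: what is moved stays moved. The work goes in short steps, Python scripts to look and compute and a tool call to move; the robot and the scene stay as the last step left them, time stands still between calls to the robot, and variables do not carry over. Pictures are saved under pics/ and viewed, at most 10 in all, crops included, and the job is handed in when it is done.

Besides the shell and the picture viewer there is one more tool, called after ">>>" by a JSON object that holds its "name" and its "arguments". arm_command: Moves the arm, as the interface text tells. Shifts and turns lie within -1 to 1; 1 stands for 0.1 m of shift or pi rad of turn. Its arguments: {"type":"object","properties":{"plan":{"type":"array"},"grip":{"type":"number"}},"required":["plan"]}

```bash
mkdir -p pics; ls
cat > h.py <<'E'
import numpy as np,cv2
from bench import bot,viewer,spotter
def cam(n):
    c=viewer.calibration(n);f=200/np.tan(np.radians(c['vfov'])/2)
    K=np.array([[f,0,c['cx']],[0,f,c['cy']],[0,0,1.]]);return K,np.array(c['dist'],float),np.array(c['rvec'],float),np.array(c['tvec'],float)
def ray(n,px):
    K,d,r,t=cam(n);u=cv2.undistortPoints(np.array(px,float).reshape(-1,1,2),K,d).reshape(-1,2)
    R=cv2.Rodrigues(r)[0];return -R.T@t,np.c_[u,np.ones(len(u))]@R
def onz(n,px,z):
    o,v=ray(n,px);return o+v*((z-o[2])/v[:,2])[:,None]
def proj(n,P):
    K,d,r,t=cam(n);return cv2.projectPoints(np.array(P,float).reshape(-1,1,3),r,t,K,d)[0].reshape(-1,2)
def pic(n,f):
    im=viewer.get_image(n);cv2.imwrite(f'pics/{f}.png',im[:,:,::-1]);return im
E
python3 - <<'E'
from h import *
s=bot.read_state();print({k:np.round(v,3) for k,v in s.items()})
for n in('top','scene'):
    pic(n,n+'0')
    o,v=ray(n,[[320,200]]);print(n,o,v)
    for k in['roller','incline','deck','start_bar','spacer','loose_bearing','shaft_collar']:
        r=spotter.cut_out(k,n)
        if r:
            m=r[0]['mask'];(c,sz,a)=cv2.minAreaRect(np.argwhere(m)[:,::-1].astype(np.float32))
            b=cv2.boxPoints((c,sz,a));print(n,k,round(r[0]['conf'],2),np.round(c),np.round(sz),round(a,1),np.round(b).astype(int).tolist(),'w z0.02',np.round(onz(n,b,.02)[:,:2],3).tolist())
E
```

```text
pics
{'time': np.float64(0.0), 'joint_positions': array([ 0.887,  0.381,  1.298, -0.   ,  1.464, -0.215]), 'joint_vel': array([-0.002,  0.002,  0.001, -0.001, -0.001, -0.   ]), 'effort': array([-1.0000e-03, -4.4847e+01, -2.3128e+01, -0.0000e+00,  5.0000e-03,
       -0.0000e+00]), 'ee_pos': array([0.248, 0.49 , 0.256]), 'tcp_rot': array([-0.   ,  0.232,  0.973, -0.001]), 'force': array([-0.187,  0.053,  0.261]), 'torque': array([ 0.015, -0.003,  0.035]), 'gripper_force': np.float64(0.0), 'opening': np.float64(0.085)}
top [0.39280716 0.00361243 0.88074781] [[ 0.21844839  0.01059101 -0.97579605]]
top incline 0.85 [317. 210.] [221. 126.] 8.7 [[198, 256], [217, 131], [435, 165], [416, 289]] w z0.02 [[0.444, 0.275], [0.74, 0.267], [0.686, -0.252], [0.399, -0.208]]
top deck 0.97 [273. 202.] [125.  92.] 10.6 [[203, 236], [220, 145], [343, 168], [326, 259]] w z0.02 [[0.488, 0.27], [0.705, 0.256], [0.664, -0.035], [0.453, -0.007]]
top start_bar 0.81 [221. 192.] [17. 92.] 11.9 [[204, 236], [223, 146], [239, 149], [220, 239]] w z0.02 [[0.489, 0.269], [0.704, 0.25], [0.698, 0.211], [0.483, 0.232]
[... 744 characters left out ...]
 [0.734, 0.254]]
scene deck 0.66 [379. 219.] [109.  73.] 19.4 [[315, 236], [340, 166], [442, 202], [418, 272]] w z0.02 [[0.664, -0.019], [0.417, -0.059], [0.429, 0.247], [0.66, 0.252]]
scene start_bar 0.77 [418. 231.] [17. 70.] 27.0 [[394, 259], [426, 196], [441, 204], [409, 266]] w z0.02 [[0.648, 0.188], [0.425, 0.201], [0.434, 0.245], [0.654, 0.228]]
scene loose_bearing 0.51 [324. 166.] [7. 7.] 90.0 [[321, 162], [328, 162], [328, 169], [321, 169]] w z0.02 [[0.423, -0.115], [0.415, -0.096], [0.44, -0.085], [0.448, -0.103]]
scene shaft_collar 0.38 [378. 185.] [6. 7.] 90.0 [[375, 182], [382, 182], [382, 188], [375, 188]] w z0.02 [[0.433, 0.056], [0.425, 0.073], [0.446, 0.081], [0.453, 0.063]]
```

View pics/top0.png

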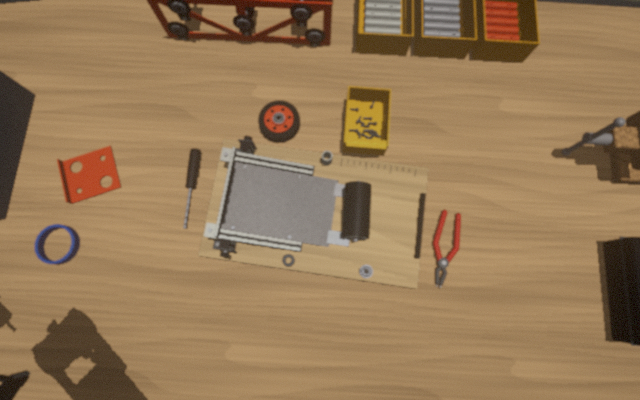

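View pics/scene0.png

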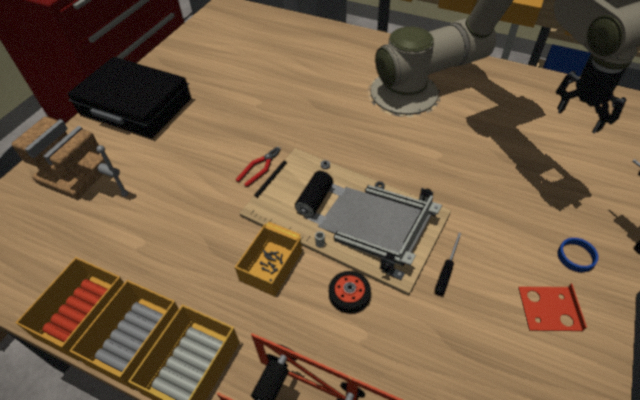

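The top view shows the incline rising toward the left of the picture (world +y). The roller is at about (356,211) and the rubber strip at (420,225). The start bar is near (222,192), the board corners near (428,170), (417,287), (201,255) and (222,148). I'll enlarge the board area for landmarks.

Run:
```python
from h import *
im=cv2.imread('pics/top0.png')[140:292,192:440]
cv2.imwrite('pics/top0c.png',cv2.resize(im,None,fx=3.2,fy=3.2,interpolation=cv2.INTER_CUBIC))
```

```text
(no output)
```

View pics/top0c.png

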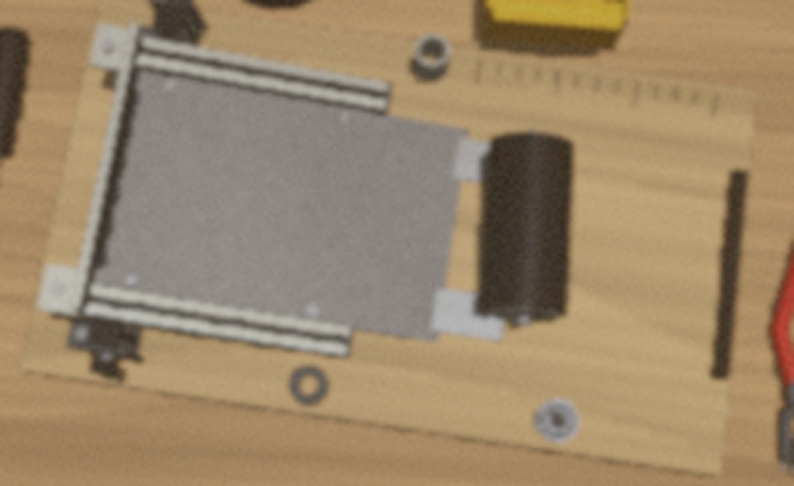

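Run:
```python
from h import *
from scipy.optimize import least_squares
off=np.array([192,140]);
L=[(-.255,-.14,.018,757,88),(-.255,.14,.018,718,473),(.235,.14,.018,23,370),(-.05,-.078,.018,467,130),(-.05,.078,.018,437,339)]
L=np.array(L);px=L[:,3:]/3.2+off-.35
def T(p,P):
    c,s=np.cos(p[2]),np.sin(p[2]);P=np.array(P,float);return np.c_[p[0]+c*P[:,0]-s*P[:,1],p[1]+s*P[:,0]+c*P[:,1],P[:,2]]
f=lambda p:(proj('top',T(p,L[:,:3]))-px).ravel()
r=least_squares(f,[.57,.02,1.5]);print('incline',r.x,np.round(r.fun.reshape(-1,2),2).tolist())
p=r.x;np.save('inc.npy',p)
# check start bar top corners, scene view
a=np.radians(8)
def dk(x,y,z): return [-.05+x*np.cos(a)-z*np.sin(a),y,.018+x*np.sin(a)+z*np.cos(a)]
q=T(p,[dk(.235,-.098,.042),dk(.235,.098,.042),dk(.062,-.078,.012),dk(.062,.078,.012)])
print('bar/rail in crop',np.round((proj('top',q)-off+.35)*3.2))
# roller axis at z=.048
e=onz('top',np.array([[485,225],[569,225],[530,140],[522,312]])/3.2+off-.35,.048)
R=np.array([[np.cos(p[2]),np.sin(p[2])],[-np.sin(p[2]),np.cos(p[2])]])
print('roller edges in incline',np.round((e[:,:2]-p[:2])@R.T,4).tolist())
for k in ['roller']:
    pass
# targets world, for roller centre start and home
h=T(p,[dk(.205,0,.03)]);print('home',h)
```

```text
incline [0.56359755 0.03116921 1.48034196] [[-0.12, -0.4], [1.05, 0.46], [-1.36, -0.25], [0.28, -0.69], [0.14, 0.63]]
bar/rail in crop [[144.  22.]
 [ 86. 308.]
 [386. 108.]
 [352. 325.]]
roller edges in incline [[-0.0708, -0.0025], [-0.128, -0.011], [-0.0939, -0.0671], [-0.1036, 0.0533]]
home [[0.5770415  0.17939053 0.07623853]]
```

>>> {"name": "arm_command", "arguments": {"plan": [{"twist": 0.0475}, {"twist": 0.0475}, {"twist": 0.0475}, {"twist": 0.0475}, {"twist": 0.0475}, {"twist": 0.0475}, {"twist": 0.0475}, {"twist": 0.0475}], "grip": 0.3}}

```text
validation failed for argument at $.pl...
```

>>> {"name": "arm_command", "arguments": {"plan": [{"dx": -0.2, "dy": 0.12}, {"dx": -0.43, "dy": 0.26}, {"dx": -0.43, "dy": 0.26}, {"dx": -0.43, "dy": 0.26}, {"dx": -0.43, "dy": 0.26}, {"dx": -0.43, "dy": 0.26}, {"dx": -0.43, "dy": 0.26}, {"dx": -0.43, "dy": 0.26}]}}

```text
validation failed for argument at $.pl...
```

>>> {"name": "arm_command", "arguments": {"plan": [{"dx": -0.43, "dy": 0.26}, {"dx": -0.43, "dy": 0.26}, {"dx": -0.43, "dy": 0.26}, {"dx": -0.43, "dy": 0.26}, {"dx": -0.43, "dy": 0.26}, {"dx": -0.43, "dy": 0.26}, {"dx": -0.26, "dy": 0.12}, {}, {}]}}

```text
validation failed for argument at $.pl...
```

```bash
cat >> h.py <<'E'
def st():
    s=bot.read_state();p=np.load('inc.npy');q=s['tcp_rot'];d=s['ee_pos']-np.r_[p[:2],0]
    c,n=np.cos(p[2]),np.sin(p[2]);F=s['force']
    print('t',round(s['time'],2),'u,v,z',np.round([c*d[0]+n*d[1],-n*d[0]+c*d[1],d[2]],4),'yawerr',round((2*np.arctan2(q[2],q[1])-p[2]+np.pi)%(2*np.pi)-np.pi,4),'Fu,Fv,Fz',np.round([c*F[0]+n*F[1],-n*F[0]+c*F[1],F[2]],2),'open',round(s['opening'],4))
E
python3 - <<'E'
from h import *
st()
im=pic('wrist','w1')
r=spotter.find_in('roller','wrist');print(r[:1])
E
```

```text
t 0.8 u,v,z [0.4291 0.3553 0.2563] yawerr 1.1925 Fu,Fv,Fz [-0.31 -0.19  0.31] open 0.0855
[]
```

View pics/w1.png

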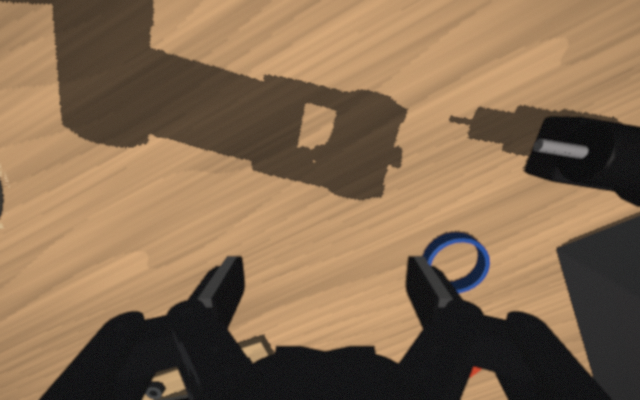

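The moves were refused, so the arm has not moved. The wrist view shows only the open fingers over bare bench. I'll resend with every field in each row.

>>> {"name": "arm_command", "arguments": {"plan": [{"dx": 0, "dy": 0, "dz": 0, "twist": 0.0475}, {"dx": 0, "dy": 0, "dz": 0, "twist": 0.0475}, {"dx": 0, "dy": 0, "dz": 0, "twist": 0.0475}, {"dx": 0, "dy": 0, "dz": 0, "twist": 0.0475}, {"dx": 0, "dy": 0, "dz": 0, "twist": 0.0475}, {"dx": 0, "dy": 0, "dz": 0, "twist": 0.0475}, {"dx": 0, "dy": 0, "dz": 0, "twist": 0.0475}, {"dx": 0, "dy": 0, "dz": 0, "twist": 0.0475}], "grip": 0.3}}

```text
time: 1.9
ee_pos: [0.2485, 0.4906, 0.2563]
tcp_rot: [0.0, 0.74, 0.672, -0.0]
force: [0.8, 0.2, 1.0]
opening: 0.0594
gripper_force: 0.0
```

>>> {"name": "arm_command", "arguments": {"plan": [{"dx": -0.2, "dy": 0.12, "dz": 0, "twist": 0}, {"dx": -0.43, "dy": 0.26, "dz": 0, "twist": 0}, {"dx": -0.43, "dy": 0.26, "dz": 0, "twist": 0}, {"dx": -0.43, "dy": 0.26, "dz": 0, "twist": 0}, {"dx": -0.43, "dy": 0.26, "dz": 0, "twist": 0}, {"dx": -0.43, "dy": 0.26, "dz": 0, "twist": 0}, {"dx": -0.43, "dy": 0.26, "dz": 0, "twist": 0}, {"dx": -0.43, "dy": 0.26, "dz": 0, "twist": 0}]}}

```text
time: 2.9
ee_pos: [0.4128, 0.1517, 0.2565]
tcp_rot: [0.0, 0.739, 0.674, 0.0]
force: [1.1, 0.5, -0.3]
opening: 0.0597
gripper_force: 0.0
```

>>> {"name": "arm_command", "arguments": {"plan": [{"dx": -0.43, "dy": 0.26, "dz": 0, "twist": 0}, {"dx": -0.43, "dy": 0.26, "dz": 0, "twist": 0}, {"dx": -0.43, "dy": 0.26, "dz": 0, "twist": 0}, {"dx": -0.43, "dy": 0.26, "dz": 0, "twist": 0}, {"dx": -0.43, "dy": 0.26, "dz": 0, "twist": 0}, {"dx": -0.43, "dy": 0.26, "dz": 0, "twist": 0}, {"dx": -0.26, "dy": 0.12, "dz": 0, "twist": 0}, {"dx": 0, "dy": 0, "dz": 0, "twist": 0}, {"dx": 0, "dy": 0, "dz": 0, "twist": 0}]}}

```text
time: 4.03
ee_pos: [0.5532, -0.1444, 0.2563]
tcp_rot: [-0.0, 0.739, 0.674, 0.0]
force: [0.2, 0.8, -0.1]
opening: 0.0597
gripper_force: 0.0
```

Run:
```python
from h import *
st()
im=pic('wrist','w2')
r=spotter.find_in('roller','wrist');print(r[:1])
p=np.load('inc.npy');c,n=np.cos(p[2]),np.sin(p[2])
W=lambda u,v,z:[p[0]+c*u-n*v,p[1]+n*u+c*v,z]
print(np.round(proj('wrist',[W(-.05,-.078,.018),W(-.05,.078,.018),W(-.255,-.14,.018),W(-.255,.14,.018),W(-.099,-.067,.048),W(-.099,.053,.048)])))
```

```text
t 4.03 u,v,z [-0.1757 -0.0055  0.2563] yawerr -0.0011 Fu,Fv,Fz [ 0.83 -0.14 -0.13] open 0.0597
[{'rect': [0.408, 0.2095, 0.6008, 0.369], 'conf': 0.97}]
[[387.  69.]
 [253.  69.]
 [422. 231.]
 [220. 232.]
 [380. 113.]
 [272. 114.]]
```

View pics/w2.png

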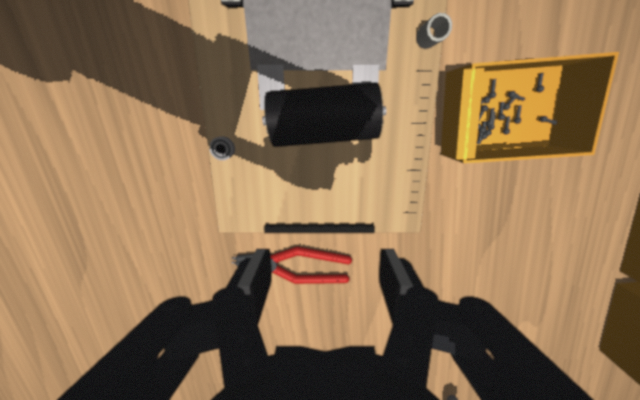

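The wrist view matches my model: the deck foot is near row 69, the roller centre is at about (324,113), and the fingers are centred on it. I'll descend behind the roller now.

>>> {"name": "arm_command", "arguments": {"plan": [{"dx": 0, "dy": 0, "dz": 0.3, "twist": 0}, {"dx": 0, "dy": 0, "dz": 0.4, "twist": 0}, {"dx": 0, "dy": 0, "dz": 0.4, "twist": 0}, {"dx": 0, "dy": 0, "dz": 0.4, "twist": 0}, {"dx": 0, "dy": 0, "dz": 0.3, "twist": 0}, {"dx": 0, "dy": 0, "dz": 0.15, "twist": 0}, {"dx": 0, "dy": 0, "dz": 0.1, "twist": 0}, {"dx": 0, "dy": 0, "dz": 0, "twist": 0}, {"dx": 0, "dy": 0, "dz": 0, "twist": 0}]}}

```text
time: 5.25
ee_pos: [0.5539, -0.1451, 0.0523]
tcp_rot: [0.001, 0.739, 0.674, 0.0]
force: [0.7, 0.2, -0.1]
opening: 0.06
gripper_force: 0.0
```

Run:
```python
from h import *
st()
im=pic('scene','s2')
cv2.imwrite('pics/s2c.png',cv2.resize(im[110:310,230:470,::-1],None,fx=3,fy=3,interpolation=cv2.INTER_CUBIC))
```

```text
t 5.25 u,v,z [-0.1765 -0.0063  0.0523] yawerr -0.0013 Fu,Fv,Fz [ 0.24 -0.71 -0.1 ] open 0.06
```

View pics/s2c.png

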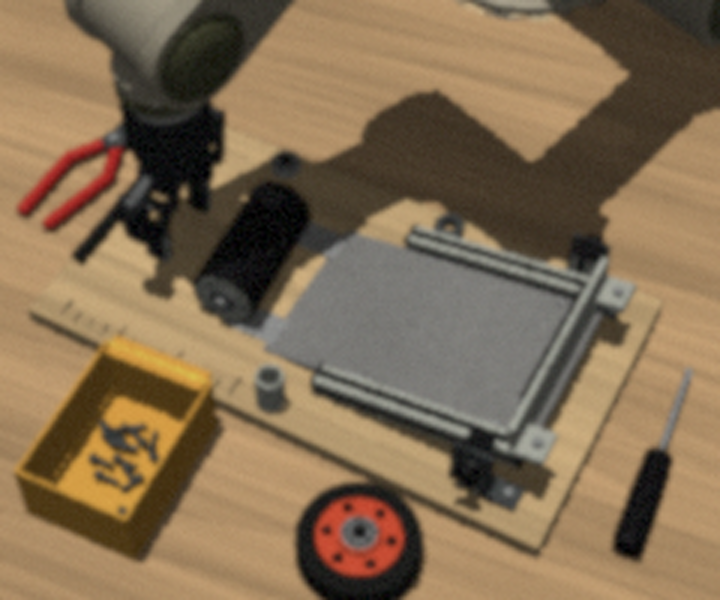

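The fingertips are behind the roller and clear of the bin, pliers and bearing. The roller lies at about (255,250) in the crop. I'll close the gap gently.

>>> {"name": "arm_command", "arguments": {"plan": [{"dx": 0.06, "dy": 0, "dz": 0, "twist": 0}, {"dx": 0.06, "dy": 0, "dz": 0, "twist": 0}, {"dx": 0.06, "dy": 0, "dz": 0, "twist": 0}, {"dx": 0.04, "dy": 0, "dz": 0, "twist": 0}, {"dx": 0.02, "dy": 0, "dz": 0, "twist": 0}, {"dx": 0.02, "dy": 0, "dz": 0, "twist": 0}, {"dx": 0.02, "dy": 0, "dz": 0, "twist": 0}, {"dx": 0.02, "dy": 0, "dz": 0, "twist": 0}, {"dx": 0.02, "dy": 0, "dz": 0, "twist": 0}, {"dx": 0.02, "dy": 0, "dz": 0, "twist": 0}]}}

```text
time: 6.55
ee_pos: [0.5566, -0.111, 0.0513]
tcp_rot: [0.0, 0.739, 0.674, -0.0]
force: [0.3, 0.1, 0.3]
opening: 0.0596
gripper_force: 0.0
```

>>> {"name": "arm_command", "arguments": {"plan": [{"dx": 0.02, "dy": 0, "dz": 0, "twist": 0}, {"dx": 0.02, "dy": 0, "dz": 0, "twist": 0}, {"dx": 0.02, "dy": 0, "dz": 0, "twist": 0}, {"dx": 0.02, "dy": 0, "dz": 0, "twist": 0}, {"dx": 0.02, "dy": 0, "dz": 0, "twist": 0}, {"dx": 0.02, "dy": 0, "dz": 0, "twist": 0}, {"dx": 0.02, "dy": 0, "dz": 0, "twist": 0}, {"dx": 0.02, "dy": 0, "dz": 0, "twist": 0}]}}

```text
time: 7.55
ee_pos: [0.5581, -0.0951, 0.0513]
tcp_rot: [0.0, 0.739, 0.674, 0.0]
force: [-0.5, 0.4, 0.6]
opening: 0.0598
gripper_force: 0.1
```

```bash
cat >> h.py <<'E'
def look(f):
    st();im=pic('wrist',f);r=spotter.cut_out('roller','wrist')
    if r:
        m=np.argwhere(r[0]['mask'])[:,::-1].astype(np.float32);c,s,a=cv2.minAreaRect(m)
        print('roller',round(r[0]['conf'],2),np.round(c,1),np.round(s,1),round(a,1),np.round(r[0]['rect'],3))
E
python3 - <<'E'
from h import *
look('w3')
E
```

```text
t 7.55 u,v,z [-0.1262 -0.0059  0.0513] yawerr -0.0014 Fu,Fv,Fz [0.33 0.54 0.6 ] open 0.0598
roller 0.72 [316.1 195.6] [139.8 345.7] 85.0 [0.222 0.289 0.762 0.681]
```

View pics/w3.png

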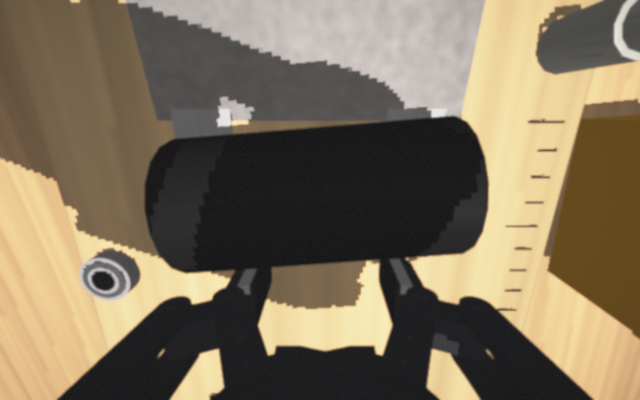

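The roller now sits just ahead of both fingertips (about (255,265) and (390,262)). It is still about 5° askew, nearest the left finger. I'll keep pushing slowly on the level.

>>> {"name": "arm_command", "arguments": {"plan": [{"dx": 0.02, "dy": 0, "dz": 0, "twist": 0}, {"dx": 0.02, "dy": 0, "dz": 0, "twist": 0}, {"dx": 0.02, "dy": 0, "dz": 0, "twist": 0}, {"dx": 0.02, "dy": 0, "dz": 0, "twist": 0}, {"dx": 0.02, "dy": 0, "dz": 0, "twist": 0}, {"dx": 0.02, "dy": 0, "dz": 0, "twist": 0}, {"dx": 0.02, "dy": 0, "dz": 0, "twist": 0}, {"dx": 0.02, "dy": 0, "dz": 0, "twist": 0}]}}

```text
time: 8.65
ee_pos: [0.5595, -0.0791, 0.0513]
tcp_rot: [-0.0, 0.739, 0.674, -0.0]
force: [-0.5, -0.1, -0.3]
opening: 0.0601
gripper_force: 0.1
```

Run:
```python
from h import *
look('w4')
```

```text
t 8.65 u,v,z [-0.1102 -0.0059  0.0513] yawerr -0.0013 Fu,Fv,Fz [-0.17  0.45 -0.28] open 0.0601
roller 0.63 [312.  195.8] [138.8 345.7] 85.4 [0.217 0.297 0.762 0.686]
```

View pics/w4.png

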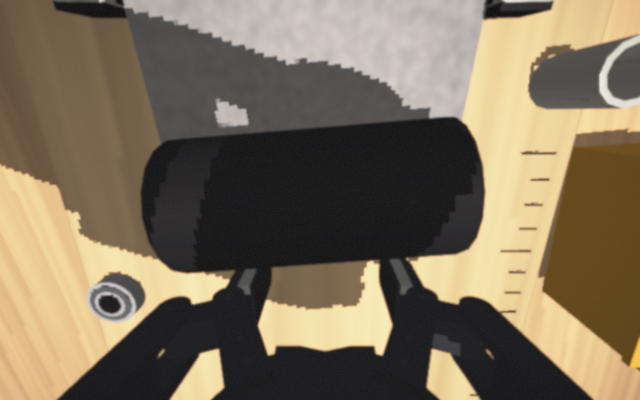

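The roller rolls along with the fingers but stays about 4.6° askew and has drifted some 4 mm left. I'll spread the fingers for a wider stance, centre them on the roller and go on to the foot.

>>> {"name": "arm_command", "arguments": {"plan": [{"dx": 0.0, "dy": -0.02, "dz": 0, "twist": 0}, {"dx": 0.0, "dy": -0.02, "dz": 0, "twist": 0}, {"dx": 0.01, "dy": -0.02, "dz": 0, "twist": 0}, {"dx": 0.02, "dy": 0, "dz": 0, "twist": 0}, {"dx": 0.03, "dy": 0, "dz": 0, "twist": 0}, {"dx": 0.03, "dy": 0, "dz": 0, "twist": 0}, {"dx": 0.03, "dy": 0, "dz": 0, "twist": 0}, {"dx": 0.03, "dy": 0, "dz": 0, "twist": 0}, {"dx": 0.03, "dy": 0, "dz": -0.004, "twist": 0}, {"dx": 0.03, "dy": 0, "dz": -0.004, "twist": 0}], "grip": 0.05}}

```text
time: 10.0
ee_pos: [0.5555, -0.0577, 0.0522]
tcp_rot: [0.0, 0.739, 0.674, -0.0]
force: [-0.0, -2.0, 1.6]
opening: 0.0812
gripper_force: 0.8
```

>>> {"name": "arm_command", "arguments": {"plan": [{"dx": 0.04, "dy": 0, "dz": -0.0055, "twist": 0}, {"dx": 0.04, "dy": 0, "dz": -0.0055, "twist": 0}, {"dx": 0.04, "dy": 0, "dz": -0.0055, "twist": 0}, {"dx": 0.04, "dy": 0, "dz": -0.0055, "twist": 0}, {"dx": 0.04, "dy": 0, "dz": -0.0055, "twist": 0}, {"dx": 0.03, "dy": 0, "dz": -0.004, "twist": 0}, {"dx": 0.02, "dy": 0, "dz": -0.003, "twist": 0}, {"dx": 0.01, "dy": 0, "dz": -0.001, "twist": 0}]}}

```text
time: 11.0
ee_pos: [0.5579, -0.0318, 0.0557]
tcp_rot: [0.0, 0.739, 0.674, -0.0]
force: [0.0, -0.3, -0.6]
opening: 0.0815
gripper_force: 0.8
```

Run:
```python
from h import *
look('w5')
```

```text
t 11.0 u,v,z [-0.0633 -0.      0.0557] yawerr -0.0013 Fu,Fv,Fz [-0.33 -0.07 -0.58] open 0.0815
roller 0.66 [319.9 196. ] [138.5 345.1] 87.4 [0.226 0.304 0.771 0.673]
```

View pics/w5.png

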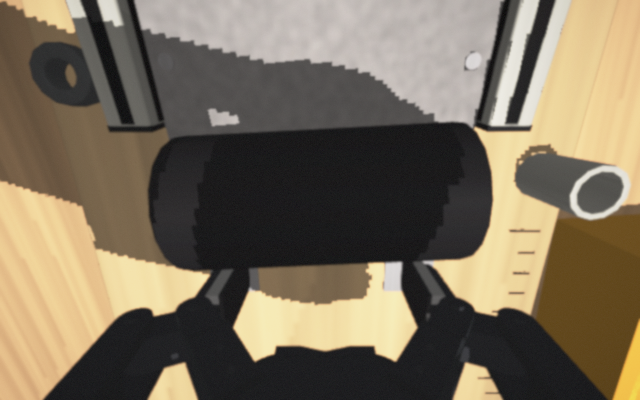

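The skew is down to 2.6° and the roller (148–492 px) is centred between the rails. I'll continue up the slope.

>>> {"name": "arm_command", "arguments": {"plan": [{"dx": 0.03, "dy": 0, "dz": -0.004, "twist": 0}, {"dx": 0.04, "dy": 0, "dz": -0.0056, "twist": 0}, {"dx": 0.04, "dy": 0, "dz": -0.0056, "twist": 0}, {"dx": 0.04, "dy": 0, "dz": -0.0056, "twist": 0}, {"dx": 0.04, "dy": 0, "dz": -0.0056, "twist": 0}, {"dx": 0.04, "dy": 0, "dz": -0.0056, "twist": 0}, {"dx": 0.04, "dy": 0, "dz": -0.0056, "twist": 0}, {"dx": 0.04, "dy": 0, "dz": -0.0056, "twist": 0}, {"dx": 0.04, "dy": 0, "dz": -0.0056, "twist": 0}, {"dx": 0.04, "dy": 0, "dz": -0.0056, "twist": 0}]}}

```text
time: 12.35
ee_pos: [0.5615, 0.0072, 0.0611]
tcp_rot: [-0.0, 0.739, 0.674, -0.0]
force: [-0.5, -1.2, 1.2]
opening: 0.081
gripper_force: 0.8
```

>>> {"name": "arm_command", "arguments": {"plan": [{"dx": 0.04, "dy": 0, "dz": -0.0056, "twist": 0}, {"dx": 0.04, "dy": 0, "dz": -0.0056, "twist": 0}, {"dx": 0.04, "dy": 0, "dz": -0.0056, "twist": 0}, {"dx": 0.04, "dy": 0, "dz": -0.0056, "twist": 0}, {"dx": 0.04, "dy": 0, "dz": -0.0056, "twist": 0}, {"dx": 0.04, "dy": 0, "dz": -0.0056, "twist": 0}, {"dx": 0.04, "dy": 0, "dz": -0.0056, "twist": 0}, {"dx": 0.04, "dy": 0, "dz": -0.0056, "twist": 0}, {"dx": 0.03, "dy": 0, "dz": -0.0042, "twist": 0}, {"dx": 0.02, "dy": 0, "dz": -0.0028, "twist": 0}]}}

```text
time: 13.6
ee_pos: [0.5649, 0.0439, 0.0663]
tcp_rot: [0.0, 0.739, 0.674, -0.0]
force: [0.6, -1.4, 0.5]
opening: 0.0813
gripper_force: 0.8
```

Run:
```python
from h import *
look('w6')
```

```text
t 13.6 u,v,z [ 0.0128 -0.0001  0.0663] yawerr -0.0012 Fu,Fv,Fz [-1.3  -0.75  0.5 ] open 0.0813
roller 0.57 [313.2 198.6] [137.8 343.8] 88.3 [0.216 0.314 0.756 0.681]
```

View pics/w6.png

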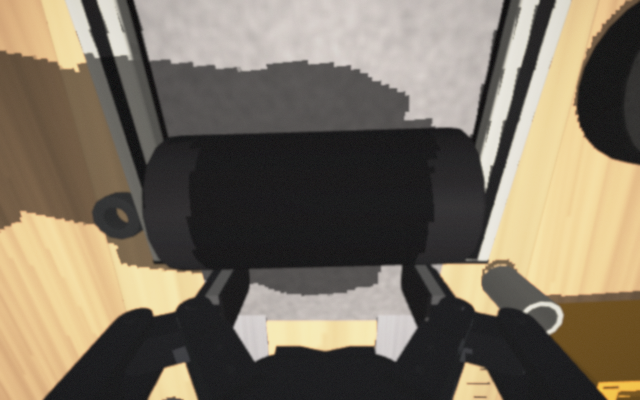

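The roller is between the rails, 1.7° askew and resting on both fingers (bottom edge at about row 268). I'll keep going, then slow down near the bar.

>>> {"name": "arm_command", "arguments": {"plan": [{"dx": 0.03, "dy": 0, "dz": -0.0042, "twist": 0}, {"dx": 0.04, "dy": 0, "dz": -0.0056, "twist": 0}, {"dx": 0.04, "dy": 0, "dz": -0.0056, "twist": 0}, {"dx": 0.04, "dy": 0, "dz": -0.0056, "twist": 0}, {"dx": 0.04, "dy": 0, "dz": -0.0056, "twist": 0}, {"dx": 0.04, "dy": 0, "dz": -0.0056, "twist": 0}, {"dx": 0.04, "dy": 0, "dz": -0.0056, "twist": 0}, {"dx": 0.04, "dy": 0, "dz": -0.0056, "twist": 0}, {"dx": 0.04, "dy": 0, "dz": -0.0056, "twist": 0}, {"dx": 0.04, "dy": 0, "dz": -0.0056, "twist": 0}]}}

```text
time: 14.95
ee_pos: [0.5684, 0.0829, 0.0718]
tcp_rot: [-0.0, 0.739, 0.674, -0.0]
force: [0.3, -0.9, 0.9]
opening: 0.081
gripper_force: 0.8
```

>>> {"name": "arm_command", "arguments": {"plan": [{"dx": 0.04, "dy": 0, "dz": -0.0056, "twist": 0}, {"dx": 0.04, "dy": 0, "dz": -0.0056, "twist": 0}, {"dx": 0.04, "dy": 0, "dz": -0.0056, "twist": 0}, {"dx": 0.04, "dy": 0, "dz": -0.0056, "twist": 0}, {"dx": 0.04, "dy": 0, "dz": -0.0056, "twist": 0}, {"dx": 0.04, "dy": 0, "dz": -0.0056, "twist": 0}, {"dx": 0.04, "dy": 0, "dz": -0.0056, "twist": 0}, {"dx": 0.04, "dy": 0, "dz": -0.0056, "twist": 0}, {"dx": 0.03, "dy": 0, "dz": -0.0042, "twist": 0}, {"dx": 0.02, "dy": 0, "dz": -0.0028, "twist": 0}]}}

```text
time: 16.2
ee_pos: [0.5718, 0.1196, 0.077]
tcp_rot: [0.0, 0.739, 0.674, -0.0]
force: [0.1, -1.7, 0.9]
opening: 0.0808
gripper_force: 0.8
```

Run:
```python
from h import *
look('w7')
```

```text
t 16.2 u,v,z [ 0.0889 -0.0002  0.077 ] yawerr -0.0012 Fu,Fv,Fz [-1.71 -0.22  0.94] open 0.0808
roller 0.65 [307.8 199.9] [136.5 344.1] 88.7 [0.208 0.323 0.748 0.678]
```

>>> {"name": "arm_command", "arguments": {"plan": [{"dx": 0.02, "dy": 0, "dz": -0.0028, "twist": 0}, {"dx": 0.02, "dy": 0, "dz": -0.0028, "twist": 0}, {"dx": 0.02, "dy": 0, "dz": -0.0028, "twist": 0}, {"dx": 0.015, "dy": 0, "dz": -0.002, "twist": 0}, {"dx": 0.01, "dy": 0, "dz": -0.0014, "twist": 0}, {"dx": 0, "dy": 0, "dz": 0, "twist": 0}]}}

```text
time: 17.05
ee_pos: [0.5726, 0.128, 0.0781]
tcp_rot: [-0.0, 0.739, 0.674, 0.0]
force: [0.2, -0.6, -0.3]
opening: 0.0812
gripper_force: 0.4
```

>>> {"name": "arm_command", "arguments": {"plan": [{"dx": 0.015, "dy": 0, "dz": -0.002, "twist": 0}, {"dx": 0.015, "dy": 0, "dz": -0.002, "twist": 0}, {"dx": 0.015, "dy": 0, "dz": -0.002, "twist": 0}, {"dx": 0.01, "dy": 0, "dz": -0.0014, "twist": 0}, {"dx": 0, "dy": 0, "dz": 0, "twist": 0}, {"dx": 0, "dy": 0, "dz": 0, "twist": 0}]}}

```text
time: 17.8
ee_pos: [0.5731, 0.1334, 0.0788]
tcp_rot: [-0.0, 0.739, 0.674, 0.0]
force: [0.1, -0.4, -0.1]
opening: 0.081
gripper_force: 0.2
```

Run:
```python
from h import *
look('w8')
```

```text
t 17.8 u,v,z [ 0.1027 -0.0002  0.0788] yawerr -0.0014 Fu,Fv,Fz [-0.4  -0.09 -0.09] open 0.081
roller 0.88 [307.  198.9] [138.1 344.6] 88.9 [0.209 0.315 0.748 0.671]
```

View pics/w8.png

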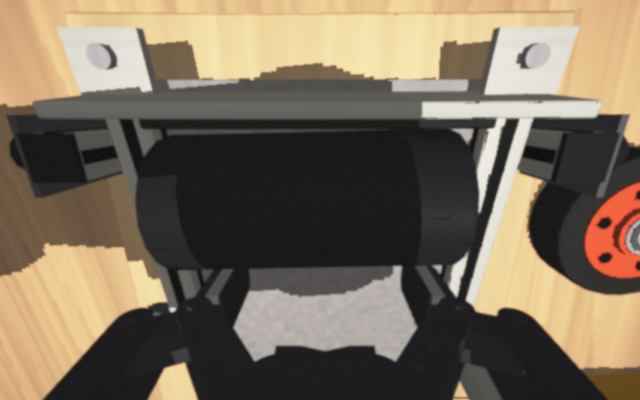

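The roller is about 4 mm short of the bar, with a thin gap at row 125, and is nearly square. I'll creep on in 1 mm rows and watch the force.

>>> {"name": "arm_command", "arguments": {"plan": [{"dx": 0.01, "dy": 0, "dz": -0.0014, "twist": 0}, {"dx": 0.01, "dy": 0, "dz": -0.0014, "twist": 0}, {"dx": 0.01, "dy": 0, "dz": -0.0014, "twist": 0}, {"dx": 0.01, "dy": 0, "dz": -0.0014, "twist": 0}, {"dx": 0, "dy": 0, "dz": 0, "twist": 0}, {"dx": 0, "dy": 0, "dz": 0, "twist": 0}]}}

```text
time: 18.65
ee_pos: [0.5734, 0.1374, 0.0794]
tcp_rot: [-0.0, 0.739, 0.674, 0.0]
force: [-1.2, -0.5, 0.3]
opening: 0.0807
gripper_force: 0.6
```

>>> {"name": "arm_command", "arguments": {"plan": [{"dx": 0.01, "dy": 0, "dz": -0.0014, "twist": 0}, {"dx": 0.01, "dy": 0, "dz": -0.0014, "twist": 0}, {"dx": 0, "dy": 0, "dz": 0, "twist": 0}, {"dx": 0, "dy": 0, "dz": 0, "twist": 0}]}}

```text
time: 19.15
ee_pos: [0.5735, 0.1378, 0.0795]
tcp_rot: [0.001, 0.739, 0.674, -0.001]
force: [-1.5, -10.0, 0.2]
opening: 0.0812
gripper_force: 5.2
```

I've now viewed 11 pictures, one over the limit of 10, so I'll check squareness from numbers only.

Run:
```python
from h import *
look('w9');s=bot.read_state();print('torque',np.round(s['torque'],2))
K,d,r,t=cam('wrist')
p=np.load('inc.npy');c,n=np.cos(p[2]),np.sin(p[2])
W=lambda u,v,z:[p[0]+c*u-n*v,p[1]+n*u+c*v,z]
m=spotter.cut_out('roller','wrist')[0]['mask']
# bottom/top silhouette rows, and bottom edge slope vs a square roller's
X=np.arange(190,430,10);col=[np.flatnonzero(m[:,x]) for x in X]
for nm,e in(('upper',[q[0] for q in col]),('lower',[q[-1] for q in col])): print(nm,e[0],e[-1],'slope',np.round(np.polyfit(X,e,1)[0],4))
a=proj('wrist',[W(.149,.045,.076),W(.149,-.045,.076),W(.179,.045,.09),W(.179,-.045,.09)]);print('square model',np.round(a,1).tolist(),'slopes',(a[1]-a[0])[1]/(a[1]-a[0])[0],(a[3]-a[2])[1]/(a[3]-a[2])[0])
```

```text
t 19.15 u,v,z [ 0.1071 -0.0002  0.0795] yawerr -0.0013 Fu,Fv,Fz [-10.14   0.62   0.21] open 0.0812
roller 0.58 [307. 205.] [130. 342.] 90.0 [0.208 0.346 0.745 0.675]
torque [-1.58  0.28  0.17]
upper 141 141 slope -0.0007
lower 270 269 slope -0.0003
square model [[225.9, 197.5], [424.0, 197.1], [204.1, 131.7], [445.5, 131.2]] slopes -0.0018127080632348279 -0.0020413933323826204
```

The roller is square to within about 0.1° and bears on the bar with 10 N. I'll ease that to a lighter press and check it holds.

>>> {"name": "arm_command", "arguments": {"plan": [{"dx": -0.005, "dy": 0, "dz": 0, "twist": 0}, {"dx": 0, "dy": 0, "dz": 0, "twist": 0}, {"dx": 0, "dy": 0, "dz": 0, "twist": 0}, {"dx": 0, "dy": 0, "dz": 0, "twist": 0}]}}

```text
time: 19.8
ee_pos: [0.5735, 0.1378, 0.0795]
tcp_rot: [0.0, 0.739, 0.674, -0.001]
force: [-1.2, -7.9, 0.2]
opening: 0.0807
gripper_force: 3.9
```

Run:
```python
from h import *
look('w10');s=bot.read_state()
F=np.linalg.norm(s['force'][:2]);print(F)
if 3<F<12: print(bot.finish_job())
```

```text
t 19.8 u,v,z [ 0.1071 -0.0002  0.0795] yawerr -0.0013 Fu,Fv,Fz [-7.96  0.53  0.17] open 0.0807
roller 0.77 [307.  205.5] [129. 342.] 90.0 [0.209 0.351 0.742 0.674]
7.462096673714965
the job is handed in; nothing more can be done
None
```

The roller is home and square against the start bar, held there by the open fingertips at about 8 N, and the job was handed in at 19.8 s; I viewed 11 pictures, one over the limit of 10.

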